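# Fit the specimen platen on the abrasion tester's drive studs

### The job

Take the aluminium specimen platen, the disc with the brass nut, out of the open instrument case and fit it on the turntable of the white abrasion tester: lower it over the centre spigot, turn it under light pressure until the three drive studs find their holes, and ease it down until it sits fully home, flat on the turntable. The spindle bearing is delicate, so work gently, and leave the check weights, the brush and the bottle where they are.

Things in the scene. Friction and masses are not known exactly. Their poses are not given: they have to be found in the camera images.
- platen_grip (a point): the specimen platen: aluminium disc, 110 mm across, 12 thick, 0.35 to 0.6 kg, with a rigid upright brass hex nut at its centre, 32 mm across flats, 34 tall. Point on the axis inside the nut, 22 mm above the disc's top face, 34 above its underside, 12 below the nut's top: the height to grip. z is up the axis; the six flats look along x and every 60 degrees from it
- platen_foot (a point): the same platen, centre of its underside; axes as platen_grip. Three 10 mm through holes at 36 mm from the axis, at 0, 120 and 240 degrees from x; from below a centre bore of 21.8 mm, 21 mm deep. It starts lying nut up, at any angle, in an 8 mm deep foam nest
- case: fixed open instrument case, 200 x 300 mm, 60 mm high, black foam inside, lid laid back flat to its +x side; origin at the centre of its underside. The platen's nest is at x 0, y 58 mm of it. The rim is about 10 mm higher than the disc's top face there and at least 80 mm from the platen's axis
- seat (a point): the tester's turntable: centre of its flat upper face, 100 mm across, 115 mm above the bench; z is up its axis. This frame belongs to the housing: it does NOT tell how the turntable is turned. Fully home, the platen's underside lies on this face and platen_foot is at this point. More than 30 N between platen and tester, any direction, harms the bearing
- spigot_top (a point): tip of the turntable's fixed centre spigot, 18 mm above its face: 20 mm across, the top 5.5 mm tapering to 12 mm. Three brass drive studs stand round it at 36 mm from the axis, 120 degrees apart: 8 mm across, 8 mm high, their top 2.5 mm tapering to 5 mm. Their angle about the axis is not reported: look or feel for it
- tester: fixed white abrasion tester, 300 x 270 mm, 95 mm high; origin centre of underside; turntable axis at x -45 mm. A platen on the spigot first rests on the stud tips, underside 8 mm over the face; turned under a 3 to 8 N push it drops within 120 degrees. The drive holds the turntable up to 0.35 N m. Two raised wheel arms stand 170 mm from the axis at x +122, y +-75 mm
- weight0_mid (a point): steel check weight, 38 mm across, 30 mm tall, standing in the case's foam beside the platen; its centre; leave it alone
- weight1_mid (a point): the second, equal check weight in the foam; its centre; leave it alone
- brush_grip (a point): cleaning brush lying on the bench, 160 mm long; a point on its handle; leave it alone
- bottle_mid (a point): small clear bottle with a blue cap standing on the bench, 48 mm across, 100 mm tall; its centre; leave it alone

How it is judged:
On the way, in this order (a step that is already met when the one before it is completed fails the run):
1. the platen is lifted out of its nest, level (height (world z) of platen_foot above 0.07 m and angle between platen_foot's own z axis and vertical below 0.2 rad), for 0.1 s.
2. the platen's bore is on the spigot (horizontal distance between platen_foot and seat below 0.004 m and z of platen_foot in the frame of seat below 0.0125 m).
At the end, for the whole second after the job is handed in: the platen lies at rest flat on the turntable, all three studs in its holes: underside within 2 mm of the turntable's face, centred within 3 mm, level within 0.03 rad, let go; check weights, brush and bottle within 20 mm of where they started (horizontal distance between platen_foot and seat below 0.003 m and z of platen_foot in the frame of seat between -0.003 and 0.002 m and angle between platen_foot's own z axis and vertical below 0.03 rad and linear speed of platen below 0.01 m/s and distance of each of weight0_mid, weight1_mid, brush_grip, bottle_mid from where it was at the start of the episode below 0.02 m); the robot touches nothing.
It fails at once if platen and tester pressed together with more than 30 N (contact force between platen and tester above 30 N).
It fails at once if a check weight, the brush or the bottle moved by more than 20 mm (distance of any of weight0_mid, weight1_mid, brush_grip, bottle_mid from where it was at the start of the episode above 0.02 m).
It also fails if it takes over 72 s, if anything falls off the work surface, if the arm or the gripper's body presses on something with over 40 N, if the wrist force passes 120 N, or if a joint passes its speed limit or range.

### The arm

A 7-joint arm with a two-finger parallel gripper is mounted at the origin on the work surface. World frame = base frame: x ahead of the robot, y to its left, z up, the work surface at z = 0. Lengths are in m, angles in rad, forces in N, time in s.
With the tool pointing down it reaches from about 0.4 to 0.85 m from the base axis. Payload 10.4 kg.
Tool frame: the origin (TCP) lies between the finger pads; the fingertips stand 14 mm ahead of it and the grasp point (between the pads) lies 5 mm behind it; z points along the fingers, y is the direction in which the jaws open and shut (so a half turn about z gives the same grasp; the last joint's range is limited). The gripper opens to 87 mm and grips with 3 to 60 N. Pads are 19 mm wide; open, the fingers measure 117 mm over their backs; the gripper's body (75 mm by 190 mm) begins 51 mm behind the grasp point.
Start: joints at [-1.191, 0.332, -0.065, 1.46, 0.022, 1.35, -0.088], TCP at [0.245, 0.575, 0.237] pointing down, gripper open.
Joint ranges: [-2.6, 2.6], [-0.5, 2.12], [-1.47, 1.34], [0.16, 2.42], [-1.27, 4.41], [0.06, 2.06], [-2.6, 2.6]. Speed limits (rad/s): [2.22, 2.22, 2.79, 2.79, 3.14, 3.14, 3.14].

### API

Orientations are given as a unit quaternion [x, y, z, w].
In Python, from bench import readout, camera, calibration, order gives the robot as it stands.
- The arm moves only by the tool apply_moves, never from a script. Its argument "deltas" is a list of rows, each an object with "translation": the shift along the world's x, y, z in m, a list of three; "turn": the turn, a rotation vector about the world's x, y, z in rad, a list of three; "hand": the finger opening in m, from 0 to 0.087. A call has 1 to 5 rows; each row shifts and turns the pose as measured when the row begins; what a row does not reach is not made up. A row lasts 1/10 s, in which the tool goes at most 50 mm and 8.59 degrees, less where a joint would pass 70% of its speed; a pose out of reach is approached as far as the arm can. A call with a gripper value outside its range is refused whole. The fingers move at their own pace and stop on an object; "newtons" is the grip in N (left out, the last holds). Time passes only in rows, so rows that do not move let the fingers close. It gives the time, the measured TCP pose, the force and the opening at its end, in the units of the state.
- readout.read_state(): the state, without advancing time (a new reading comes with each control period).
- camera(name): name is "scene" or "top" or "wrist"; returns the picture (384x512x3 uint8, red, green, blue); there is no depth.
- calibration(name): a dict with "fx", "fy", "cx", "cy" (pixels), "extrinsics" (4x4, takes a point from world to camera coordinates). Camera axes: x right, y down, z forward; pixel columns grow to the right and rows downward; lengths in m; the calibration is good to about 2 mm. A picture is of the moment at which its call begins: read the wrist's pose just before it. calibration takes no time and is no camera call; for the wrist camera it gives the pose at the moment of the call.
- order.close_job(): hands the job in, once; it reports no verdict.
The state is a dict: "time": time; "joint_positions": joint angles; "joint_vel": joint speeds; "joint_torque": joint torques, N m; "ee_pos": TCP position; "eef_rot": TCP orientation; "ft_force": force on the tool from outside, world axes, zero at the start; "torque": the same for the moment, N m; "width": finger opening in m.
Only numpy, scipy, OpenCV 4.12 (cv2) and the standard library are available. Lean on these libraries where they do the work, as an engineer would, in place of code of your own. Each camera call takes 0.05 s, during which the arm holds its last target. There are 200 camera calls.

## Working session

There is one attempt and no reset: what is moved stays moved. The work goes in short steps, Python scripts to look and compute and a tool call to move; the robot and the scene stay as the last step left them, time stands still between calls to the robot, and variables do not carry over. Pictures are saved under pics/ and viewed, about 8 in all and at most 12, crops included, and the job is handed in when it is done.

Besides the shell and the picture viewer there is one more tool, called after "Request:" by a JSON object that holds its "api" and its "payload", one argument or row to a line. apply_moves: Moves the arm, as the interface text tells. Its arguments: {"type":"object","properties":{"deltas":{"type":"array","items":{"type":"object","properties":{"translation":{"type":"array","items":{"type":"number"}},"turn":{"type":"array","items":{"type":"number"}},"hand":{"type":"number"}}}},"newtons":{"type":"number"}},"required":["deltas"]}

```bash
mkdir -p pics; cat > h.py <<'E'
import numpy as np, cv2
from bench import readout, camera, calibration, order
def snap(n,f):
    c=calibration(n); im=np.array(camera(n)); cv2.imwrite(f'pics/{f}.png',im[:,:,::-1]); return im,c
def ray(c,u,v,z):
    E=np.array(c['extrinsics']); R=E[:3,:3]; o=-R.T@E[:3,3]
    d=R.T@np.array([(u-c['cx'])/c['fx'],(v-c['cy'])/c['fy'],1]); return o+d*(z-o[2])/d[2]
def proj(c,p):
    E=np.array(c['extrinsics']); q=E[:3,:3]@np.array(p)+E[:3,3]; return np.array([c['fx']*q[0]/q[2]+c['cx'],c['fy']*q[1]/q[2]+c['cy']])
E
python3 - <<'E'
from h import *
a,c=snap('top','top0'); b,d=snap('scene','scene0')
cv2.imwrite('pics/both.png',cv2.resize(np.hstack([a,b]),(800,300))[:,:,::-1])
cv2.imwrite('pics/topbig.png',cv2.resize(a,(800,600),interpolation=cv2.INTER_CUBIC)[:,:,::-1])
print(c,d); s=readout.read_state(); print(s)
E
```

```text
{'fx': 480.00324546290307, 'fy': 480.00324546290307, 'cx': 254.71140183039782, 'cy': 195.3531660989417, 'extrinsics': array([[ 0.02233171, -0.99974478, -0.00341603, -0.06020719],
       [-0.99063978, -0.02166783, -0.13477144,  0.5732955 ],
       [ 0.13466302,  0.00639373, -0.99087082,  1.1669461 ],
       [ 0.        ,  0.        ,  0.        ,  1.        ]])} {'fx': 354.636170779897, 'fy': 354.636170779897, 'cx': 254.9212087073887, 'cy': 196.9758488946427, 'extrinsics': array([[ 0.44199939,  0.89700241, -0.00481728, -0.2122327 ],
       [ 0.65468611, -0.32625954, -0.68186568, -0.30236016],
       [-0.61320685,  0.29823041, -0.73146154,  1.139251  ],
       [ 0.        ,  0.        ,  0.        ,  1.        ]])}
{'time': 0.1, 'joint_positions': array([-1.19062156,  0.33277799, -0.06469909,  1.46087629,  0.02160423,
        1.34991462, -0.08854762]), 'joint_vel': array([ 0.00017128, -0.00092227, -0.00087039, -0.0013815 , -0.00055541,
        0.00114559, -0.00086641]), 'joint_torque': array([ 2.17263798e-03, -6.24546146e+01,  2.51955155e-02, -3.90719354e+01,
       -6.14188006e-02,  3.66658357e-02,  7.74237446e-05]), 'ee_pos': array([0.24485394, 0.57466846, 0.23584361]), 'eef_rot': array([ 2.00042509e-01,  9.79787010e-01, -6.33036519e-04, -9.63392907e-05]), 'ft_force': array([-0.67194597,  0.68101783, -0.8070154 ]), 'torque': array([-0.00663077,  0.0230653 , -0.00479641]), 'width': 0.08675775280688058}
```

View pics/topbig.png

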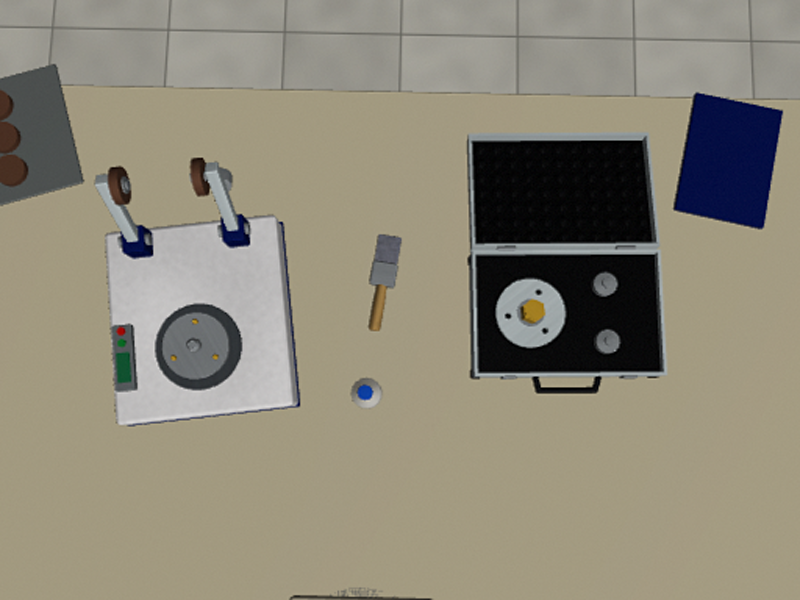

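View pics/scene0.png

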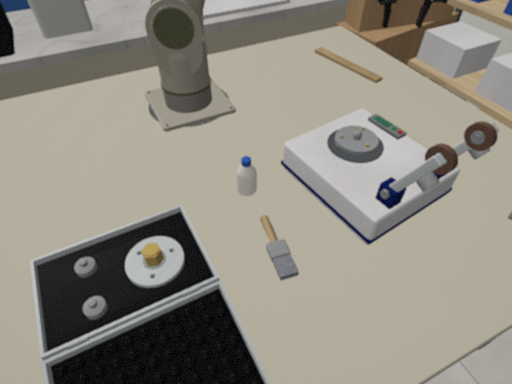

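```bash
python3 - <<'E'
from h import *
im=cv2.imread('pics/top0.png'); c=calibration('top')
hsv=cv2.cvtColor(im,cv2.COLOR_BGR2HSV)
def cents(mask,box,amin,amax):
    x0,y0,x1,y1=box; m=np.zeros_like(mask); m[y0:y1,x0:x1]=mask[y0:y1,x0:x1]
    n,l,st,ce=cv2.connectedComponentsWithStats(m); return [(*ce[i].round(2),int(st[i,4])) for i in range(1,n) if amin<=st[i,4]<=amax]
br=cv2.inRange(hsv,(10,110,90),(35,255,255))
st=cents(br,(95,190,160,252),3,60); print('studs',st)
P=np.array([ray(c,u,v,.121) for u,v,_ in st]); print(P,P.mean(0),np.linalg.norm(P-P.mean(0),axis=1))
print('stud ang',np.degrees(np.arctan2(*(P-P.mean(0))[:,1::-1].T)))
nut=cents(br,(325,185,355,215),20,400); print('nut',nut,[ray(c,u,v,.078) for u,v,_ in nut])
g=cv2.cvtColor(im,cv2.COLOR_BGR2GRAY)
ho=cents(cv2.inRange(g,0,90),(322,182,358,218),3,30); print('holes',ho)
P=np.array([ray(c,u,v,.05) for u,v,_ in ho]); print(P,P.mean(0),np.linalg.norm(P-P.mean(0),axis=1))
print('hole ang',np.degrees(np.arctan2(*(P-P.mean(0))[:,1::-1].T)))
d=cents(cv2.inRange(g,120,255)|br,(318,176,364,226),500,3000); print('disc',d,[ray(c,u,v,.05) for u,v,_ in d])
E
```

```text
studs [(np.float64(124.5), np.float64(205.2), 10), (np.float64(137.36), np.float64(227.91), 11), (np.float64(110.64), np.float64(228.91), 11)]
[[0.5334627  0.25532363 0.121     ]
 [0.48116525 0.2223536  0.121     ]
 [0.47747782 0.28422822 0.121     ]] [0.49736859 0.25396848 0.121     ] [0.03611954 0.03552533 0.0362118 ]
stud ang [   2.15014273 -117.13615833  123.31830432]
nut [(np.float64(341.15), np.float64(198.79), 162)] [array([ 0.56532018, -0.25755205,  0.078     ])]
holes [(np.float64(323.27), np.float64(182.91), 11), (np.float64(355.44), np.float64(183.25), 16), (np.float64(344.3), np.float64(186.7), 10), (np.float64(333.96), np.float64(200.26), 23), (np.float64(324.64), np.float64(201.91), 11), (np.float64(338.0), np.float64(204.67), 3), (np.float64(348.33), np.float64(211.25), 12), (np.float64(322.88), np.float64(216.12), 8), (np.float64(356.0), np.float64(216.0), 10)]
[[ 0.60802358 -0.217949    0.05      ]
 [ 0.60891126 -0.29814999  0.05      ]
 [ 0.59959553 -0.2703583   0.05      ]
 [ 0.56496086 -0.24460968  0.05      ]
 [ 0.56032595 -0.22149497  0.05      ]
 [ 0.55415548 -0.25462186  0.05      ]
 [ 0.53831819 -0.28015246  0.05      ]
 [ 0.52483582 -0.21724299  0.05      ]
 [ 0.526935   -0.29904729  0.05      ]] [ 0.56511796 -0.2559585   0.05      ] [0.05732028 0.06081097 0.03736385 0.01134991 0.03479509 0.01104367
 0.03610506 0.05587077 0.05757241]
hole ang [  41.53729935  -43.93275835  -22.66819251   90.79309074   97.91598964
  173.04829881 -137.92531169  136.13610224 -131.54563481]
disc [(np.float64(339.24), np.float64(199.87), 1394)] [array([ 0.56622418, -0.25771103,  0.05      ])]
```

Request:
{"api": "apply_moves", "payload": {
  "deltas": [
    {"translation": [0.022, -0.041, 0.003], "turn": [0, 0, -0.14], "hand": 0.087},
    {"translation": [0.022, -0.041, 0.003], "turn": [0, 0, -0.14], "hand": 0.087},
    {"translation": [0.022, -0.041, 0.003], "turn": [0, 0, -0.14], "hand": 0.087},
    {"translation": [0.022, -0.041, 0.003], "turn": [0, 0, -0.14], "hand": 0.087},
    {"translation": [0.022, -0.041, 0.003], "turn": [0, 0, -0.14], "hand": 0.087}
  ]
}}

```text
time: 0.6
ee_pos: [0.351, 0.3666, 0.247]
eef_rot: [0.529, 0.849, -0.002, -0.003]
ft_force: [1.0, -1.0, 0.4]
width: 0.0873
```

Request:
{"api": "apply_moves", "payload": {
  "deltas": [
    {"translation": [0.022, -0.03, 0.01], "turn": [0, 0, -0.14], "hand": 0.087},
    {"translation": [0.022, -0.03, 0.01], "turn": [0, 0, -0.14], "hand": 0.087},
    {"translation": [0.022, -0.03, 0.01], "turn": [0, 0, -0.14], "hand": 0.087},
    {"translation": [0.022, -0.03, 0.01], "turn": [0, 0, -0.14], "hand": 0.087},
    {"translation": [0, 0, 0], "turn": [0, 0, 0], "hand": 0.087}
  ]
}}

```text
time: 1.1
ee_pos: [0.4441, 0.2334, 0.2881]
eef_rot: [0.756, 0.655, -0.002, -0.003]
ft_force: [-1.1, 0.2, 0.3]
width: 0.087
```

```bash
python3 - <<'E'
from h import *
im,c=snap('wrist','w1'); np.save('w1c.npy',c); print(readout.read_state()['ee_pos'],c); print(proj(c,(.4974,.254,.133)),proj(c,(.4974,.254,.115)))
E
```

```text
[0.44246315 0.23572218 0.28730011] {'fx': 285.4854134467664, 'fy': 285.4854134467664, 'cx': 253.09088585133446, 'cy': 191.48427278566132, 'extrinsics': array([[ 0.98981667, -0.14217595, -0.00699718, -0.40566593],
       [-0.13615817, -0.95996867,  0.24478789,  0.24268064],
       [-0.04152003, -0.24134241, -0.96955141,  0.51393292],
       [ 0.        ,  0.        ,  0.        ,  1.        ]])}
[299.84334439 157.26734749] [297.40961952 155.20560747]
```

View pics/w1.png

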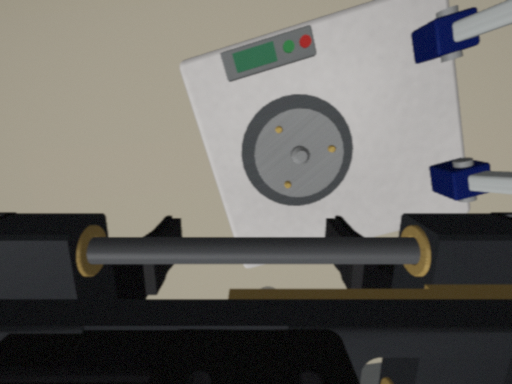

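The wrist view shows the turntable with its spigot at (300,155) and the studs at (279,129), (332,149) and (288,184). I'll measure these.

```bash
cat >> h.py <<'E'
def studs(im,c,box,z=.1215,amin=5,amax=200):
    hsv=cv2.cvtColor(im,cv2.COLOR_RGB2HSV); br=cv2.inRange(hsv,(10,100,80),(35,255,255))
    x0,y0,x1,y1=box; m=np.zeros_like(br); m[y0:y1,x0:x1]=br[y0:y1,x0:x1]
    n,l,s,ce=cv2.connectedComponentsWithStats(m); r=[ce[i] for i in range(1,n) if amin<=s[i,4]<=amax]
    P=np.array([ray(c,*p,z) for p in r]); m=P.mean(0); d=P-m
    print(np.round(r,1).tolist(),'centre',m.round(4),'r',np.linalg.norm(d,axis=1).round(4),'ang',np.degrees(np.arctan2(d[:,1],d[:,0])).round(1)); return P
E
python3 - <<'E'
from h import *
im=cv2.imread('pics/w1.png')[:,:,::-1].copy(); c=np.load('w1c.npy',allow_pickle=True).item()
studs(im,c,(250,105,345,200))
g=cv2.cvtColor(im,cv2.COLOR_RGB2GRAY)
s,e=0,0
# dark ring (outer edge) and light table
m=cv2.inRange(g[90:210,238:358],95,165); 
ci=cv2.HoughCircles(g[90:210,238:358],cv2.HOUGH_GRADIENT_ALT,1,100,param1=120,param2=.6,minRadius=35,maxRadius=65); print(ci)
if ci is not None:
  for q in ci[0]: print(ray(c,q[0]+238,q[1]+90,.115))
E
```

```text
[[278.5, 129.2], [331.4, 148.5], [287.4, 184.3]] centre [0.4985 0.2555 0.1215] r [0.0357 0.0356 0.0356] ang [ 122.4    2.4 -117.6]
[[[60.       61.       55.627193]
  [60.       61.       44.592403]]]
[0.49854476 0.25858516 0.115     ]
[0.49854476 0.25858516 0.115     ]
```

Request:
{"api": "apply_moves", "payload": {
  "deltas": [
    {"translation": [0.012, -0.045, 0], "turn": [0, 0, -0.13], "hand": 0.087},
    {"translation": [0.012, -0.045, 0], "turn": [0, 0, -0.13], "hand": 0.087},
    {"translation": [0.012, -0.045, 0], "turn": [0, 0, 0], "hand": 0.087},
    {"translation": [0.012, -0.045, 0], "turn": [0, 0, 0], "hand": 0.087},
    {"translation": [0.012, -0.045, 0], "turn": [0, 0, 0], "hand": 0.087}
  ]
}}

```text
time: 1.65
ee_pos: [0.4987, 0.016, 0.2844]
eef_rot: [0.827, 0.562, -0.003, -0.006]
ft_force: [0.6, 0.3, -0.1]
width: 0.0873
```

Request:
{"api": "apply_moves", "payload": {
  "deltas": [
    {"translation": [0.0, -0.045, -0.01], "turn": [0, 0, 0], "hand": 0.087},
    {"translation": [0.0, -0.045, -0.01], "turn": [0, 0, 0], "hand": 0.087},
    {"translation": [0.0, -0.045, -0.01], "turn": [0, 0, 0], "hand": 0.087},
    {"translation": [0.0, -0.045, -0.01], "turn": [0, 0, 0], "hand": 0.087},
    {"translation": [0, 0, 0], "turn": [0, 0, 0], "hand": 0.087}
  ]
}}

```text
time: 2.15
ee_pos: [0.4975, -0.1701, 0.241]
eef_rot: [0.824, 0.566, -0.004, -0.006]
ft_force: [-0.4, 0.6, 0.9]
width: 0.0869
```

```bash
python3 - <<'E'
from h import *
from scipy.spatial.transform import Rotation as R
im,c=snap('wrist','w2'); np.save('w2c.npy',c); s=readout.read_state(); print(s['ee_pos'],R.from_quat(s['eef_rot']).as_matrix().round(3)); print(proj(c,(.5661,-.2573,.05)))
E
```

```text
[ 0.4982766  -0.16684913  0.24123968] [[ 0.356  0.934 -0.014]
 [ 0.934 -0.356  0.007]
 [ 0.002 -0.015 -1.   ]]
[330.51451645 221.33518946]
```

View pics/w2.png

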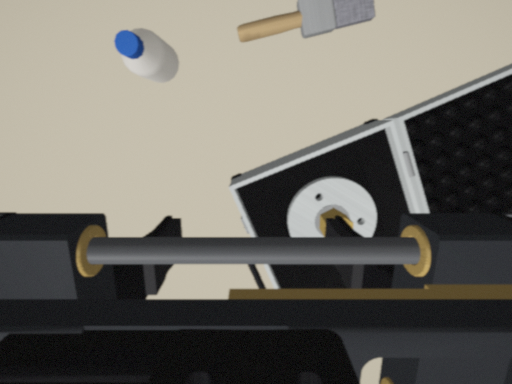

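Only part of the platen is visible, with the disc at (332,220), so I'll shift the camera to see all of it and level the tool as well.

Request:
{"api": "apply_moves", "payload": {
  "deltas": [
    {"translation": [0.012, -0.04, 0], "turn": [-0.007, -0.014, 0], "hand": 0.087},
    {"translation": [0.012, -0.04, 0], "turn": [0, 0, 0], "hand": 0.087},
    {"translation": [0.012, -0.04, 0], "turn": [0, 0, 0], "hand": 0.087},
    {"translation": [0, 0, 0], "turn": [0, 0, 0], "hand": 0.087},
    {"translation": [0, 0, 0], "turn": [0, 0, 0], "hand": 0.087}
  ]
}}

```text
time: 2.7
ee_pos: [0.5396, -0.2781, 0.2377]
eef_rot: [0.817, 0.577, 0.001, -0.003]
ft_force: [-0.5, 0.0, 0.0]
width: 0.0871
```

```bash
python3 - <<'E'
from h import *
from scipy.spatial.transform import Rotation as R
im,c=snap('wrist','w3'); np.save('w3c.npy',c); s=readout.read_state(); print(s['ee_pos'],R.from_quat(s['eef_rot']).as_matrix().round(3)); print(proj(c,(.5661,-.2573,.05)))
g=cv2.cvtColor(im,cv2.COLOR_RGB2GRAY); p=proj(c,(.5661,-.2573,.05)).astype(int)
_,bw=cv2.threshold(g,120,255,0); 
cs,h=cv2.findContours(bw,cv2.RETR_CCOMP,cv2.CHAIN_APPROX_NONE)
for k,q in enumerate(cs):
    a=cv2.contourArea(q); (x,y),r=cv2.minEnclosingCircle(q)
    if np.hypot(x-p[0],y-p[1])<60 and a>8 and r<80: print(round(x,1),round(y,1),round(r,1),a,ray(c,x,y,.05).round(4))
cv2.imwrite('pics/w3c.png',cv2.resize(im[max(0,p[1]-80):p[1]+80,p[0]-80:p[0]+80],(560,560))[:,:,::-1])
E
```

```text
[ 0.53943228 -0.27807691  0.23774963] [[ 0.335  0.942 -0.003]
 [ 0.942 -0.335  0.006]
 [ 0.005 -0.005 -1.   ]]
[268.06176385 154.03878822]
269.7 151.9 47.8 6966.5 [ 0.5687 -0.2555  0.05  ]
253.5 178.5 3.8 36.5 [ 0.5402 -0.2792  0.05  ]
299.5 154.1 4.2 39.0 [ 0.6008 -0.2697  0.05  ]
254.9 126.1 4.3 47.5 [ 0.5622 -0.222   0.05  ]
```

View pics/w3.png

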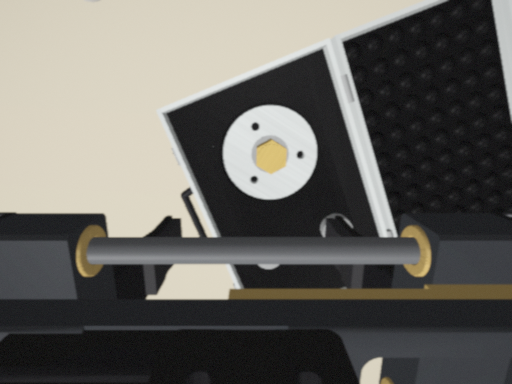

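The platen is fully visible: disc centre (270,152), holes (253,178), (300,154) and (255,126). That puts the centre at about (0.567, -0.257) and the hole phase at -21°. Next I'll move above it and descend.

Request:
{"api": "apply_moves", "payload": {
  "deltas": [
    {"translation": [0.0276, 0.021, -0.02], "turn": [-0.006, -0.003, -0.025], "hand": 0.087},
    {"translation": [0, 0, -0.03], "turn": [0, 0, 0], "hand": 0.087},
    {"translation": [0, 0, -0.03], "turn": [0, 0, 0], "hand": 0.087},
    {"translation": [0, 0, -0.02], "turn": [0, 0, 0], "hand": 0.087},
    {"translation": [0, 0, 0], "turn": [0, 0, 0], "hand": 0.087}
  ]
}}

```text
time: 3.25
ee_pos: [0.5709, -0.2439, 0.1357]
eef_rot: [0.82, 0.572, 0.004, -0.001]
ft_force: [0.0, -0.6, -0.0]
width: 0.0867
```

```bash
cat >> h.py <<'E'
def st():
    from scipy.spatial.transform import Rotation as R
    s=readout.read_state(); M=R.from_quat(s['eef_rot']).as_matrix(); print(round(s['time'],2),s['ee_pos'].round(4),'z',M[:,2].round(4),'yaw',np.degrees(np.arctan2(M[1,1],M[0,1])).round(2),'f',s['ft_force'].round(1),'t',s['torque'].round(2),'w',round(s['width'],4)); return s
E
python3 -c "from h import *; st()"
```

```text
3.25 [ 0.5709 -0.2439  0.1357] z [ 0.0046  0.0066 -1.    ] yaw -20.17 f [ 0.  -0.6 -0. ] t [-0.11  0.12 -0.05] w 0.0867
```

Request:
{"api": "apply_moves", "payload": {
  "deltas": [
    {"translation": [-0.004, -0.013, 0], "turn": [-0.006, 0.004, -0.014], "hand": 0.087},
    {"translation": [0, 0, 0], "turn": [0, 0, 0], "hand": 0.087},
    {"translation": [0, 0, -0.015], "turn": [0, 0, 0], "hand": 0.087}
  ]
}}

```text
time: 3.55
ee_pos: [0.5694, -0.256, 0.125]
eef_rot: [0.823, 0.568, 0.003, 0.002]
ft_force: [0.8, -0.5, 0.4]
width: 0.0872
```

```bash
python3 -c "from h import *; st()"
```

```text
3.55 [ 0.5694 -0.256   0.125 ] z [ 0.0069 -0.     -1.    ] yaw -20.82 f [ 0.8 -0.5  0.4] t [-0.12  0.07 -0.05] w 0.0872
```

Request:
{"api": "apply_moves", "payload": {
  "deltas": [
    {"translation": [-0.002, -0.001, -0.018], "turn": [0, 0.007, 0], "hand": 0.087},
    {"translation": [0, 0, -0.016], "turn": [0, 0, 0], "hand": 0.087},
    {"translation": [0, 0, -0.012], "turn": [0, 0, 0], "hand": 0.087},
    {"translation": [0, 0, -0.003], "turn": [0, 0, 0], "hand": 0.087},
    {"translation": [0, 0, 0], "turn": [0, 0, 0], "hand": 0.087}
  ]
}}

```text
time: 4.05
ee_pos: [0.5656, -0.2566, 0.0692]
eef_rot: [0.823, 0.567, -0.001, -0.002]
ft_force: [0.6, -0.4, -0.3]
width: 0.0868
```

```bash
python3 -c "from h import *; st()"
```

```text
4.05 [ 0.5656 -0.2566  0.0692] z [-0.0039  0.0011 -1.    ] yaw -20.85 f [ 0.6 -0.4 -0.3] t [-0.08  0.04 -0.  ] w 0.0868
```

Request:
{"api": "apply_moves", "payload": {
  "deltas": [
    {"translation": [0.001, 0, 0], "turn": [0, -0.004, 0], "hand": 0.045},
    {"translation": [0, 0, 0], "turn": [0, 0, 0], "hand": 0.03},
    {"translation": [0, 0, 0], "turn": [0, 0, 0], "hand": 0.025},
    {"translation": [0, 0, 0], "turn": [0, 0, 0], "hand": 0.025},
    {"translation": [0, 0, 0], "turn": [0, 0, 0], "hand": 0.025}
  ],
  "newtons": 30
}}

```text
time: 4.55
ee_pos: [0.5678, -0.2571, 0.071]
eef_rot: [0.823, 0.567, 0.001, 0.001]
ft_force: [0.2, -0.7, -0.6]
width: 0.0552
```

```bash
python3 -c "from h import *; st()"
```

```text
4.55 [ 0.5678 -0.2571  0.071 ] z [ 3.1e-03  3.0e-04 -1.0e+00] yaw -20.85 f [ 0.2 -0.7 -0.6] t [-0.07  0.1  -0.02] w 0.0552
```

Request:
{"api": "apply_moves", "payload": {
  "deltas": [
    {"translation": [0, 0, -0.001], "turn": [0, 0, 0], "hand": 0.02},
    {"translation": [0, 0, 0], "turn": [0, 0, 0], "hand": 0.02},
    {"translation": [0, 0, 0], "turn": [0, 0, 0], "hand": 0.02},
    {"translation": [0, 0, 0], "turn": [0, 0, 0], "hand": 0.02},
    {"translation": [0, 0, 0], "turn": [0, 0, 0], "hand": 0.02}
  ],
  "newtons": 40
}}

```text
time: 5.05
ee_pos: [0.5678, -0.2571, 0.0702]
eef_rot: [0.823, 0.568, 0.001, 0.001]
ft_force: [0.5, 0.3, 0.7]
width: 0.0316
```

```bash
python3 -c "from h import *; st()"
```

```text
5.05 [ 0.5678 -0.2571  0.0702] z [ 3.3e-03  5.0e-04 -1.0e+00] yaw -20.85 f [0.5 0.3 0.7] t [-0.04  0.2   0.04] w 0.0316
```

Request:
{"api": "apply_moves", "payload": {
  "deltas": [
    {"translation": [0, 0, 0.01], "turn": [0, 0.003, 0], "hand": 0.02},
    {"translation": [0, 0, 0.02], "turn": [0, 0, 0], "hand": 0.02},
    {"translation": [0, 0, 0.03], "turn": [0, 0, 0], "hand": 0.02},
    {"translation": [0, 0, 0.03], "turn": [0, 0, 0], "hand": 0.02},
    {"translation": [-0.005, 0.01, 0.03], "turn": [0, 0, 0], "hand": 0.02}
  ]
}}

```text
time: 5.55
ee_pos: [0.558, -0.246, 0.1894]
eef_rot: [0.824, 0.567, -0.005, -0.005]
ft_force: [0.8, 0.8, -3.6]
width: 0.0317
```

Request:
{"api": "apply_moves", "payload": {
  "deltas": [
    {"translation": [-0.005, 0.03, 0.015], "turn": [0, 0, 0.05], "hand": 0.02},
    {"translation": [-0.006, 0.04, 0.005], "turn": [0, 0, 0.05], "hand": 0.02},
    {"translation": [-0.006, 0.045, 0], "turn": [0, 0, 0.05], "hand": 0.02},
    {"translation": [-0.006, 0.045, 0], "turn": [0, 0, 0.05], "hand": 0.02},
    {"translation": [-0.006, 0.045, 0], "turn": [0, 0, 0.05], "hand": 0.02}
  ]
}}

```text
time: 6.05
ee_pos: [0.5263, -0.0435, 0.217]
eef_rot: [0.749, 0.663, -0.004, -0.0]
ft_force: [1.1, 0.5, -4.5]
width: 0.0321
```

```bash
python3 -c "from h import *; st()"
```

```text
6.05 [ 0.5263 -0.0435  0.217 ] z [-0.0065 -0.0049 -1.    ] yaw -6.95 f [ 1.1  0.5 -4.5] t [ 0.04 -0.09  0.04] w 0.0321
```

Request:
{"api": "apply_moves", "payload": {
  "deltas": [
    {"translation": [-0.005, 0.045, 0], "turn": [0.004, -0.005, 0.05], "hand": 0.02},
    {"translation": [-0.005, 0.045, 0], "turn": [0, 0, 0.05], "hand": 0.02},
    {"translation": [-0.005, 0.045, 0], "turn": [0, 0, 0.04], "hand": 0.02},
    {"translation": [-0.005, 0.045, 0], "turn": [0, 0, 0], "hand": 0.02},
    {"translation": [-0.005, 0.045, 0], "turn": [0, 0, 0], "hand": 0.02}
  ]
}}

```text
time: 6.55
ee_pos: [0.4971, 0.1886, 0.2194]
eef_rot: [0.699, 0.715, -0.0, -0.0]
ft_force: [1.1, 0.5, -3.1]
width: 0.0315
```

Request:
{"api": "apply_moves", "payload": {
  "deltas": [
    {"translation": [0, 0.03, 0], "turn": [0, 0, 0], "hand": 0.02},
    {"translation": [0, 0, 0], "turn": [0, 0, 0], "hand": 0.02},
    {"translation": [0, 0, 0], "turn": [0, 0, 0], "hand": 0.02},
    {"translation": [0, 0, 0], "turn": [0, 0, 0], "hand": 0.02}
  ]
}}

```text
time: 6.95
ee_pos: [0.4937, 0.2262, 0.2195]
eef_rot: [0.695, 0.719, -0.001, -0.001]
ft_force: [0.1, 0.7, -4.3]
width: 0.0319
```

```bash
python3 -c "from h import *; st()"
```

```text
6.95 [0.4937 0.2262 0.2195] z [-3.5e-03 -5.0e-04 -1.0e+00] yaw 1.9 f [ 0.1  0.7 -4.3] t [-0.13  0.03 -0.  ] w 0.0319
```

```bash
python3 - <<'E'
from h import *
a,ca=snap('wrist','w4'); b,cb=snap('top','t4'); d,cd=snap('scene','s4'); np.save('w4c.npy',ca)
f=lambda im,x,y,w,h: cv2.resize(im[y:y+h,x:x+w],(400,300),interpolation=cv2.INTER_CUBIC)
cv2.imwrite('pics/m4.png',np.vstack([np.hstack([f(a,0,0,512,384),f(a,150,60,240,180)]),np.hstack([f(b,60,160,120,90),f(d,280,90,160,120)])])[:,:,::-1]); st()
E
```

```text
7.1 [0.4941 0.2256 0.2196] z [-3.1e-03 -3.0e-04 -1.0e+00] yaw 1.82 f [ 0.3 -0.5 -4.5] t [-0.06  0.04  0.03] w 0.0317
```

View pics/m4.png

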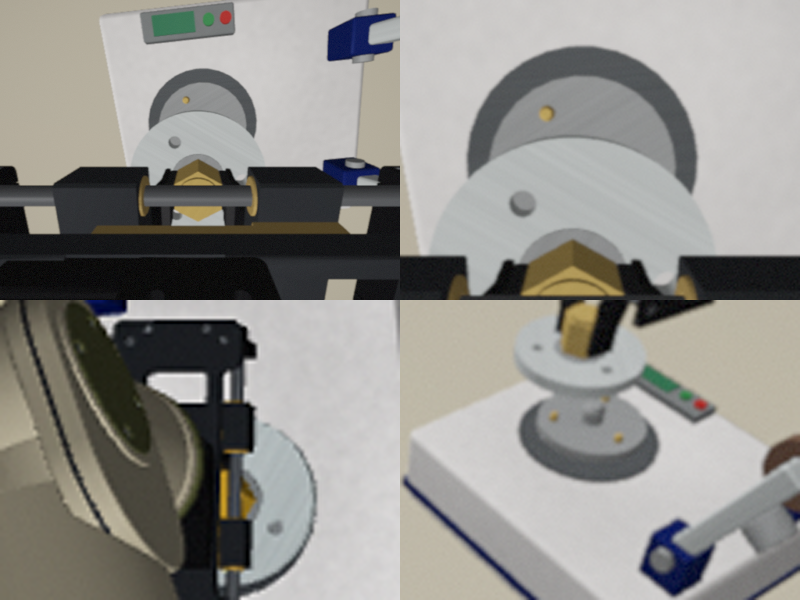

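```bash
python3 - <<'E'
from h import *
im=cv2.imread('pics/w4.png')[:,:,::-1].copy(); c=np.load('w4c.npy',allow_pickle=True).item()
g=cv2.cvtColor(im,cv2.COLOR_RGB2GRAY); hsv=cv2.cvtColor(im,cv2.COLOR_RGB2HSV)
def blob(m,x,y,r=9):
    s=np.zeros_like(m); s[y-r:y+r+1,x-r:x+r+1]=m[y-r:y+r+1,x-r:x+r+1]
    n,l,q,ce=cv2.connectedComponentsWithStats(s); k=1+q[1:,4].argmax(); return ce[k],q[k]
sp,sq=blob(cv2.inRange(hsv,(10,100,80),(35,255,255)),237,128)
hp,hq=blob(cv2.inRange(g,0,int(g[170:195,235:245].mean())-35),223,182)
print('stud',sp,sq,'hole',hp,hq)
u=lambda a:.036*np.array([np.cos(np.radians(a)),np.sin(np.radians(a)),0])
print('seat from stud',ray(c,*sp,.1215)-u(122.5))
print('platen from hole',ray(c,*hp,.1996)-u(121.8))
# disc edge points: radial scan from expected centre, strongest gradient
pc=(ray(c,*hp,.1996)-u(121.8)); pts=[]
for a in range(40,150,3):
    q=[proj(c,pc+np.array([np.cos(np.radians(a)),np.sin(np.radians(a)),0])*r) for r in np.linspace(.049,.061,49)]
    v=cv2.remap(cv2.GaussianBlur(g,(3,3),0).astype(np.float32),np.float32([[p[0] for p in q]]),np.float32([[p[1] for p in q]]),1)[0]
    k=np.argmax(np.abs(np.diff(v,n=1)[1:-1]))+1; 
    pts.append([a,np.linspace(.049,.061,49)[k]])
pts=np.array(pts); print((pts[:,1]*1e3).round(1))
from scipy.optimize import least_squares
X=pc[:2]+pts[:,1:]*np.c_[np.cos(np.radians(pts[:,0])),np.sin(np.radians(pts[:,0]))]
s=least_squares(lambda p:np.hypot(*(X-p).T)-.055,pc[:2],loss='soft_l1',f_scale=.0005); print('edge centre',s.x,s.fun.std())
E
```

```text
stud [237.64 127.5 ] [234 124   8   8  50] hole [222.89142857 182.4       ] [216 176  15  14 175]
seat from stud [0.4990737  0.25535125 0.1215    ]
platen from hole [0.49473661 0.2249543  0.1996    ]
[55.5 55.2 55.  55.  55.8 60.2 55.  55.  55.  54.8 54.8 54.8 54.8 55.2
 55.  54.8 55.  55.  54.8 55.  55.  54.8 54.8 54.8 54.8 54.8 54.8 58.
 55.2 55.  55.2 54.5 54.5 54.5 54.8 55.  54.8]
edge centre [0.49499849 0.22489683] 0.0009974559189768692
```

Request:
{"api": "apply_moves", "payload": {
  "deltas": [
    {"translation": [0.0039, 0.0305, 0], "turn": [0, -0.003, 0.013], "hand": 0.02},
    {"translation": [0, 0, -0.01], "turn": [0, 0, 0], "hand": 0.02},
    {"translation": [0, 0, -0.01], "turn": [0, 0, 0], "hand": 0.02},
    {"translation": [0, 0, -0.006], "turn": [0, 0, 0], "hand": 0.02},
    {"translation": [0, 0, 0], "turn": [0, 0, 0], "hand": 0.02}
  ]
}}

```text
time: 7.6
ee_pos: [0.4995, 0.2524, 0.1928]
eef_rot: [0.694, 0.72, 0.0, 0.0]
ft_force: [-0.4, -0.9, -3.8]
width: 0.0315
```

```bash
python3 -c "from h import *; st()"
```

```text
7.6 [0.4995 0.2524 0.1928] z [ 7.e-04 -3.e-04 -1.e+00] yaw 2.17 f [-0.4 -0.9 -3.8] t [-0.05  0.1   0.03] w 0.0315
```

Request:
{"api": "apply_moves", "payload": {
  "deltas": [
    {"translation": [-0.0015, 0.0037, 0], "turn": [0, 0, 0.005], "hand": 0.02},
    {"translation": [0, 0, -0.01], "turn": [0, 0, 0], "hand": 0.02},
    {"translation": [0, 0, 0], "turn": [0, 0, 0], "hand": 0.02},
    {"translation": [0, 0, 0], "turn": [0, 0, 0], "hand": 0.02}
  ]
}}

```text
time: 8.0
ee_pos: [0.4983, 0.2557, 0.1826]
eef_rot: [0.692, 0.722, 0.001, 0.0]
ft_force: [-0.0, -0.0, -3.8]
width: 0.0317
```

```bash
python3 - <<'E'
from h import *
st(); a,ca=snap('wrist','w5'); d,cd=snap('scene','s5'); np.save('w5c.npy',ca); st()
g=cv2.cvtColor(a,cv2.COLOR_RGB2GRAY)
f=lambda im,x,y,w,h: cv2.resize(im[y:y+h,x:x+w],(400,300),interpolation=cv2.INTER_CUBIC)
cv2.imwrite('pics/m5.png',np.hstack([f(a,150,60,240,180),f(d,310,100,100,75)])[:,:,::-1])
E
```

```text
8.0 [0.4983 0.2557 0.1826] z [ 1.3e-03  3.0e-04 -1.0e+00] yaw 2.41 f [-0.  -0.  -3.8] t [-0.08  0.05  0.05] w 0.0317
8.1 [0.4982 0.2556 0.1825] z [ 1.1e-03  1.0e-04 -1.0e+00] yaw 2.41 f [ 0.7  0.1 -5.4] t [-0.09  0.04  0.02] w 0.0316
```

View pics/m5.png

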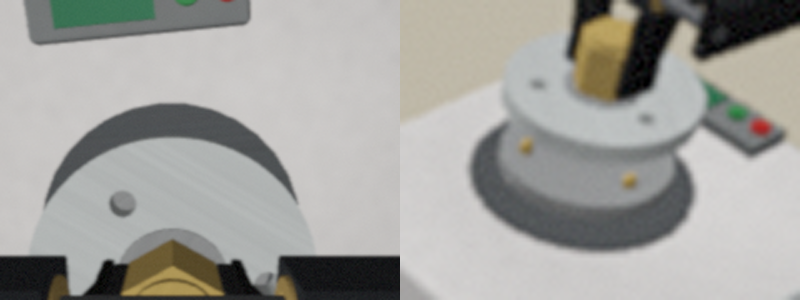

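Request:
{"api": "apply_moves", "payload": {
  "deltas": [
    {"translation": [-0.0002, 0.0004, -0.006], "turn": [0, 0.001, 0], "hand": 0.02},
    {"translation": [0, 0, -0.006], "turn": [0, 0, 0], "hand": 0.02},
    {"translation": [0, 0, -0.004], "turn": [0, 0, 0], "hand": 0.02},
    {"translation": [0, 0, 0], "turn": [0, 0, 0], "hand": 0.02},
    {"translation": [0, 0, 0], "turn": [0, 0, 0], "hand": 0.02}
  ]
}}

```text
time: 8.6
ee_pos: [0.498, 0.256, 0.1651]
eef_rot: [0.692, 0.722, 0.0, -0.0]
ft_force: [0.2, 0.1, -3.5]
width: 0.0313
```

```bash
python3 -c "from h import *; st()"
```

```text
8.6 [0.498  0.256  0.1651] z [ 1.e-04  2.e-04 -1.e+00] yaw 2.41 f [ 0.2  0.1 -3.5] t [-0.09  0.03  0.02] w 0.0313
```

Request:
{"api": "apply_moves", "payload": {
  "deltas": [
    {"translation": [0, 0, -0.002], "turn": [0, 0, 0], "hand": 0.02},
    {"translation": [0, 0, -0.002], "turn": [0, 0, 0], "hand": 0.02},
    {"translation": [0, 0, 0], "turn": [0, 0, 0], "hand": 0.02}
  ]
}}

```text
time: 8.9
ee_pos: [0.4981, 0.2561, 0.1611]
eef_rot: [0.692, 0.722, 0.0, 0.0]
ft_force: [0.7, 0.4, -4.6]
width: 0.0315
```

Request:
{"api": "apply_moves", "payload": {
  "deltas": [
    {"translation": [0, 0, -0.0015], "turn": [0, 0, 0], "hand": 0.02},
    {"translation": [0, 0, -0.0015], "turn": [0, 0, 0], "hand": 0.02},
    {"translation": [0, 0, 0], "turn": [0, 0, 0], "hand": 0.02}
  ]
}}

```text
time: 9.2
ee_pos: [0.4982, 0.2561, 0.1579]
eef_rot: [0.692, 0.722, 0.0, 0.0]
ft_force: [0.1, 0.1, -5.5]
width: 0.0314
```

```bash
python3 -c "from h import *; st()"
```

```text
9.2 [0.4982 0.2561 0.1579] z [ 6.e-04  5.e-04 -1.e+00] yaw 2.41 f [ 0.1  0.1 -5.5] t [-0.02  0.08  0.  ] w 0.0314
```

Request:
{"api": "apply_moves", "payload": {
  "deltas": [
    {"translation": [0, 0, -0.0015], "turn": [0, 0, 0], "hand": 0.02},
    {"translation": [0, 0, -0.001], "turn": [0, 0, 0], "hand": 0.02},
    {"translation": [0, 0, 0], "turn": [0, 0, 0], "hand": 0.02}
  ]
}}

```text
time: 9.5
ee_pos: [0.4982, 0.2562, 0.1553]
eef_rot: [0.692, 0.722, 0.0, 0.0]
ft_force: [-0.1, 0.2, -4.0]
width: 0.0314
```

Request:
{"api": "apply_moves", "payload": {
  "deltas": [
    {"translation": [0, 0, -0.001], "turn": [0, 0, 0], "hand": 0.02},
    {"translation": [0, 0, -0.001], "turn": [0, 0, 0], "hand": 0.02},
    {"translation": [0, 0, 0], "turn": [0, 0, 0], "hand": 0.02}
  ]
}}

```text
time: 9.8
ee_pos: [0.4983, 0.2562, 0.1531]
eef_rot: [0.692, 0.722, 0.001, 0.0]
ft_force: [0.5, -0.2, -3.6]
width: 0.0319
```

```bash
python3 -c "from h import *; st()"
```

```text
9.8 [0.4983 0.2562 0.1531] z [ 8.e-04  7.e-04 -1.e+00] yaw 2.41 f [ 0.5 -0.2 -3.6] t [-0.13  0.09  0.05] w 0.0319
```

Request:
{"api": "apply_moves", "payload": {
  "deltas": [
    {"translation": [0, 0, -0.001], "turn": [0, 0, 0], "hand": 0.02},
    {"translation": [0, 0, -0.001], "turn": [0, 0, 0], "hand": 0.02},
    {"translation": [0, 0, 0], "turn": [0, 0, 0], "hand": 0.02}
  ]
}}

```text
time: 10.1
ee_pos: [0.4983, 0.2562, 0.151]
eef_rot: [0.692, 0.722, 0.001, 0.0]
ft_force: [-1.6, 0.1, -4.1]
width: 0.0315
```

```bash
python3 -c "from h import *; st()"
```

```text
10.1 [0.4983 0.2562 0.151 ] z [ 8.e-04  7.e-04 -1.e+00] yaw 2.41 f [-1.6  0.1 -4.1] t [-0.07  0.05 -0.  ] w 0.0315
```

Request:
{"api": "apply_moves", "payload": {
  "deltas": [
    {"translation": [0, 0, -0.001], "turn": [0, 0, 0], "hand": 0.02},
    {"translation": [0, 0, -0.001], "turn": [0, 0, 0], "hand": 0.02},
    {"translation": [0, 0, 0], "turn": [0, 0, 0], "hand": 0.02}
  ]
}}

```text
time: 10.4
ee_pos: [0.4983, 0.2562, 0.1488]
eef_rot: [0.692, 0.722, 0.001, 0.0]
ft_force: [-0.1, -0.3, -4.5]
width: 0.0317
```

Request:
{"api": "apply_moves", "payload": {
  "deltas": [
    {"translation": [0, 0, -0.0007], "turn": [0, 0, 0], "hand": 0.02},
    {"translation": [0, 0, 0], "turn": [0, 0, 0], "hand": 0.02}
  ]
}}

```text
time: 10.6
ee_pos: [0.4983, 0.2562, 0.148]
eef_rot: [0.692, 0.722, 0.001, 0.0]
ft_force: [-1.0, -0.4, -4.5]
width: 0.0313
```

Request:
{"api": "apply_moves", "payload": {
  "deltas": [
    {"translation": [0, 0, -0.0007], "turn": [0, 0, 0], "hand": 0.02},
    {"translation": [0, 0, 0], "turn": [0, 0, 0], "hand": 0.02}
  ]
}}

```text
time: 10.8
ee_pos: [0.4984, 0.2562, 0.1477]
eef_rot: [0.692, 0.722, 0.001, 0.0]
ft_force: [-0.1, 0.6, -4.6]
width: 0.0316
```

```bash
python3 -c "from h import *; st()"
```

```text
10.8 [0.4984 0.2562 0.1477] z [ 0.0011  0.001  -1.    ] yaw 2.4 f [-0.1  0.6 -4.6] t [-0.11 -0.01 -0.01] w 0.0316
```

Request:
{"api": "apply_moves", "payload": {
  "deltas": [
    {"translation": [0, 0, -0.0008], "turn": [0, 0, 0], "hand": 0.02},
    {"translation": [0, 0, 0], "turn": [0, 0, 0], "hand": 0.02}
  ]
}}

```text
time: 11.0
ee_pos: [0.4985, 0.2563, 0.1477]
eef_rot: [0.692, 0.722, 0.001, -0.0]
ft_force: [-0.3, 0.3, -4.8]
width: 0.0314
```

Request:
{"api": "apply_moves", "payload": {
  "deltas": [
    {"translation": [0, 0, -0.0008], "turn": [0, 0, 0], "hand": 0.02},
    {"translation": [0, 0, 0], "turn": [0, 0, 0], "hand": 0.02}
  ]
}}

```text
time: 11.2
ee_pos: [0.4987, 0.2564, 0.1477]
eef_rot: [0.692, 0.722, 0.001, -0.0]
ft_force: [-0.5, -0.3, -3.1]
width: 0.0317
```

```bash
python3 -c "from h import *; st()"
```

```text
11.2 [0.4987 0.2564 0.1477] z [ 0.0017  0.0021 -1.    ] yaw 2.4 f [-0.5 -0.3 -3.1] t [-0.08  0.05  0.03] w 0.0317
```

```bash
python3 - <<'E'
from h import *
st(); d,c=snap('scene','s6'); a,ca=snap('wrist','w6')
f=lambda im,x,y,w,h: cv2.resize(im[y:y+h,x:x+w],(400,300),interpolation=cv2.INTER_CUBIC)
cv2.imwrite('pics/m6.png',np.hstack([f(a,150,60,240,180),f(d,310,100,100,75)])[:,:,::-1])
E
```

```text
11.2 [0.4987 0.2564 0.1477] z [ 0.0017  0.0021 -1.    ] yaw 2.4 f [-0.5 -0.3 -3.1] t [-0.08  0.05  0.03] w 0.0317
```

View pics/m6.png

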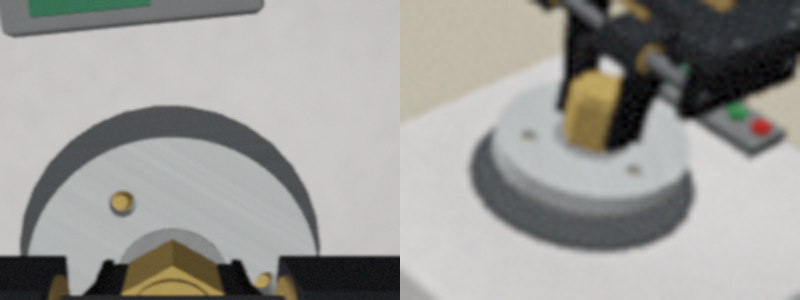

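The studs show brass inside the holes, at about (223,181) in the wrist view, and the disc sits low and flat. I'll release it.

Request:
{"api": "apply_moves", "payload": {
  "deltas": [
    {"translation": [0, 0, 0], "turn": [0, 0, 0], "hand": 0.034},
    {"translation": [0, 0, 0], "turn": [0, 0, 0], "hand": 0.04},
    {"translation": [0, 0, 0], "turn": [0, 0, 0], "hand": 0.05},
    {"translation": [0, 0, 0], "turn": [0, 0, 0], "hand": 0.06},
    {"translation": [0, 0, 0], "turn": [0, 0, 0], "hand": 0.06}
  ]
}}

```text
time: 11.8
ee_pos: [0.4996, 0.257, 0.1482]
eef_rot: [0.692, 0.722, 0.003, 0.0]
ft_force: [-0.6, 0.8, -0.2]
width: 0.0554
```

```bash
python3 -c "from h import *; st()"
```

```text
11.8 [0.4996 0.257  0.1482] z [ 0.0039  0.0033 -1.    ] yaw 2.4 f [-0.6  0.8 -0.2] t [-0.13  0.09 -0.03] w 0.0554
```

Released, with the force near zero. Retreating upward.

Request:
{"api": "apply_moves", "payload": {
  "deltas": [
    {"translation": [0, 0, 0.005], "turn": [0, 0, 0], "hand": 0.07},
    {"translation": [0, 0, 0.02], "turn": [0, 0, 0], "hand": 0.07},
    {"translation": [0, 0, 0.03], "turn": [0, 0, 0], "hand": 0.07},
    {"translation": [0, 0, 0.03], "turn": [0, 0, 0], "hand": 0.07},
    {"translation": [-0.02, -0.02, 0.02], "turn": [0, 0, 0], "hand": 0.07}
  ]
}}

```text
time: 12.3
ee_pos: [0.4782, 0.2373, 0.2545]
eef_rot: [0.691, 0.722, -0.0, 0.0]
ft_force: [-0.0, 0.2, 0.7]
width: 0.0698
```

Request:
{"api": "apply_moves", "payload": {
  "deltas": [
    {"translation": [-0.03, -0.03, 0.01], "turn": [0, 0, 0], "hand": 0.07},
    {"translation": [-0.02, -0.03, 0], "turn": [0, 0, 0], "hand": 0.07},
    {"translation": [0, -0.02, 0], "turn": [0, 0, 0], "hand": 0.07},
    {"translation": [0, 0, 0], "turn": [0, 0, 0], "hand": 0.07},
    {"translation": [0, 0, 0], "turn": [0, 0, 0], "hand": 0.07}
  ]
}}

```text
time: 12.8
ee_pos: [0.4278, 0.1538, 0.2704]
eef_rot: [0.692, 0.722, 0.005, 0.001]
ft_force: [-0.3, 1.0, -0.7]
width: 0.0702
```

```bash
python3 - <<'E'
from h import *
st(); a,c=snap('wrist','w7'); d,cd=snap('scene','s7')
f=lambda im,x,y,w,h: cv2.resize(im[y:y+h,x:x+w],(400,300),interpolation=cv2.INTER_CUBIC)
cv2.imwrite('pics/m7.png',np.vstack([np.hstack([a[:300,56:456],f(d,310,100,100,75)]),np.hstack([f(d,0,0,512,384),f(a,200,60,160,120)])])[:,:,::-1])
E
```

```text
12.8 [0.4278 0.1538 0.2704] z [ 0.0072  0.0056 -1.    ] yaw 2.42 f [-0.3  1.  -0.7] t [-0.05  0.05 -0.04] w 0.0702
```

View pics/m7.png

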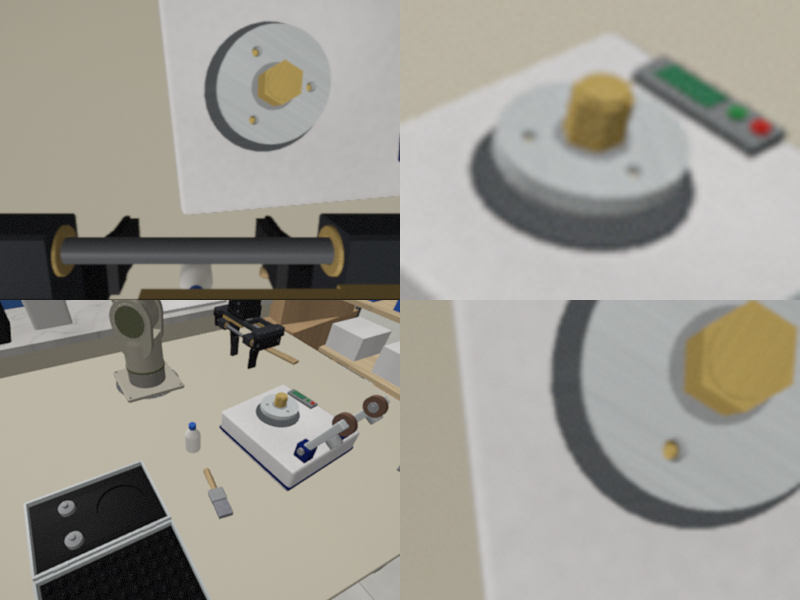

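The platen looks home: brass shows in all three holes and the rim is parallel to the turntable. To confirm the height to within 2 mm, I'll touch the nut's top gently with closed fingers. If it is home, contact comes at TCP z of about 0.175.

Request:
{"api": "apply_moves", "payload": {
  "deltas": [
    {"translation": [0.02, 0.03, 0], "turn": [-0.005, 0.007, 0], "hand": 0.0},
    {"translation": [0.02, 0.03, 0], "turn": [0, 0, 0], "hand": 0.0},
    {"translation": [0.02, 0.02, -0.01], "turn": [0, 0, 0], "hand": 0.0},
    {"translation": [0, 0.01, -0.01], "turn": [0, 0, 0], "hand": 0.0},
    {"translation": [0, 0, 0], "turn": [0, 0, 0], "hand": 0.0}
  ],
  "newtons": 10
}}

```text
time: 13.4
ee_pos: [0.4902, 0.2515, 0.2468]
eef_rot: [0.69, 0.723, -0.002, 0.0]
ft_force: [-0.8, -0.7, -0.3]
width: 0.0378
```

Request:
{"api": "apply_moves", "payload": {
  "deltas": [
    {"translation": [0, 0, -0.02], "turn": [0, 0, 0], "hand": 0.0},
    {"translation": [0, 0, -0.015], "turn": [0, 0, 0], "hand": 0.0},
    {"translation": [0, 0, -0.004], "turn": [0, 0, 0], "hand": 0.0},
    {"translation": [0, 0, 0], "turn": [0, 0, 0], "hand": 0.0}
  ]
}}

```text
time: 13.8
ee_pos: [0.4893, 0.2507, 0.2069]
eef_rot: [0.69, 0.724, -0.003, 0.0]
ft_force: [-0.0, -0.0, -0.0]
width: 0.0062
```

Request:
{"api": "apply_moves", "payload": {
  "deltas": [
    {"translation": [0.009, 0.005, -0.01], "turn": [0, 0, 0], "hand": 0.0},
    {"translation": [0, 0, -0.01], "turn": [0, 0, 0], "hand": 0.0},
    {"translation": [0, 0, -0.002], "turn": [0, 0, 0], "hand": 0.0},
    {"translation": [0, 0, 0], "turn": [0, 0, 0], "hand": 0.0}
  ]
}}

```text
time: 14.2
ee_pos: [0.4987, 0.2551, 0.1873]
eef_rot: [0.69, 0.723, -0.001, 0.0]
ft_force: [0.5, 0.5, -1.3]
width: 0.0003
```

```bash
python3 -c "from h import *; st()"
```

```text
14.2 [0.4987 0.2551 0.1873] z [-0.0011 -0.0024 -1.    ] yaw 2.66 f [ 0.5  0.5 -1.3] t [-0.1   0.08  0.07] w 0.0003
```

Request:
{"api": "apply_moves", "payload": {
  "deltas": [
    {"translation": [0, 0, -0.004], "turn": [0, 0, 0], "hand": 0.0},
    {"translation": [0, 0, -0.003], "turn": [0, 0, 0], "hand": 0.0},
    {"translation": [0, 0, -0.001], "turn": [0, 0, 0], "hand": 0.0},
    {"translation": [0, 0, 0], "turn": [0, 0, 0], "hand": 0.0}
  ]
}}

```text
time: 14.6
ee_pos: [0.4986, 0.255, 0.1799]
eef_rot: [0.691, 0.723, -0.001, 0.0]
ft_force: [-0.4, 0.1, 0.0]
width: 0.0007
```

Request:
{"api": "apply_moves", "payload": {
  "deltas": [
    {"translation": [0, 0, -0.001], "turn": [0, 0, 0], "hand": 0.0},
    {"translation": [0, 0, -0.001], "turn": [0, 0, 0], "hand": 0.0},
    {"translation": [0, 0, 0], "turn": [0, 0, 0], "hand": 0.0}
  ]
}}

```text
time: 14.9
ee_pos: [0.4987, 0.255, 0.178]
eef_rot: [0.691, 0.723, -0.0, 0.0]
ft_force: [0.3, 0.1, -0.1]
width: 0.0005
```

Request:
{"api": "apply_moves", "payload": {
  "deltas": [
    {"translation": [0, 0, -0.001], "turn": [0, 0, 0], "hand": 0.0},
    {"translation": [0, 0, 0], "turn": [0, 0, 0], "hand": 0.0}
  ]
}}

```text
time: 15.1
ee_pos: [0.4987, 0.2551, 0.1769]
eef_rot: [0.691, 0.723, -0.0, 0.0]
ft_force: [-0.3, -0.1, -0.2]
width: 0.0008
```

Request:
{"api": "apply_moves", "payload": {
  "deltas": [
    {"translation": [0, 0, -0.001], "turn": [0, 0, 0], "hand": 0.0},
    {"translation": [0, 0, 0], "turn": [0, 0, 0], "hand": 0.0}
  ]
}}

```text
time: 15.3
ee_pos: [0.4988, 0.2551, 0.1759]
eef_rot: [0.691, 0.723, -0.0, 0.0]
ft_force: [0.2, -0.1, -0.4]
width: 0.0006
```

Request:
{"api": "apply_moves", "payload": {
  "deltas": [
    {"translation": [0, 0, -0.001], "turn": [0, 0, 0], "hand": 0.0},
    {"translation": [0, 0, 0], "turn": [0, 0, 0], "hand": 0.0}
  ]
}}

```text
time: 15.5
ee_pos: [0.499, 0.2552, 0.1757]
eef_rot: [0.691, 0.723, 0.0, 0.0]
ft_force: [-0.1, 0.3, -0.4]
width: 0.0002
```

Request:
{"api": "apply_moves", "payload": {
  "deltas": [
    {"translation": [0, 0, -0.001], "turn": [0, 0, 0], "hand": 0.0},
    {"translation": [0, 0, 0], "turn": [0, 0, 0], "hand": 0.0}
  ]
}}

```text
time: 15.7
ee_pos: [0.4991, 0.2553, 0.1757]
eef_rot: [0.691, 0.723, 0.001, 0.0]
ft_force: [-0.7, -0.3, -0.2]
width: 0.0002
```

Request:
{"api": "apply_moves", "payload": {
  "deltas": [
    {"translation": [0, 0, -0.001], "turn": [0, 0, 0], "hand": 0.0},
    {"translation": [0, 0, 0], "turn": [0, 0, 0], "hand": 0.0}
  ]
}}

```text
time: 15.9
ee_pos: [0.4994, 0.2554, 0.1756]
eef_rot: [0.691, 0.723, 0.001, 0.0]
ft_force: [-0.5, -0.4, -0.2]
width: 0.0007
```

Contact came at TCP z 0.1757, so the underside is about 0.7 mm from the nominal face, within tolerance. It matches the height at release. Retreating.

Request:
{"api": "apply_moves", "payload": {
  "deltas": [
    {"translation": [0, 0, 0.01], "turn": [0, 0, 0], "hand": 0.0},
    {"translation": [0, 0, 0.03], "turn": [0, 0, 0], "hand": 0.0},
    {"translation": [0, 0, 0.03], "turn": [0, 0, 0], "hand": 0.0},
    {"translation": [-0.02, -0.03, 0.01], "turn": [0, 0, 0], "hand": 0.0},
    {"translation": [-0.03, -0.04, 0], "turn": [0, 0, 0], "hand": 0.0}
  ]
}}

```text
time: 16.4
ee_pos: [0.4489, 0.1875, 0.2583]
eef_rot: [0.689, 0.725, -0.0, 0.001]
ft_force: [-0.2, -1.1, 0.3]
width: 0.0004
```

Request:
{"api": "apply_moves", "payload": {
  "deltas": [
    {"translation": [-0.01, -0.02, 0], "turn": [0, 0, 0], "hand": 0.0},
    {"translation": [0, 0, 0], "turn": [0, 0, 0], "hand": 0.0},
    {"translation": [0, 0, 0], "turn": [0, 0, 0], "hand": 0.0},
    {"translation": [0, 0, 0], "turn": [0, 0, 0], "hand": 0.0}
  ]
}}

```text
time: 16.8
ee_pos: [0.4377, 0.1636, 0.2611]
eef_rot: [0.69, 0.724, 0.002, 0.001]
ft_force: [0.5, -0.1, 0.2]
width: 0.0005
```

```bash
python3 - <<'E'
from h import *
st(); a,c=snap('wrist','w8'); d,cd=snap('scene','s8'); o=cv2.imread('pics/s7.png')[:,:,::-1]
print('scene change at platen vs s7 (mean abs)',np.abs(d[115:170,320:395].astype(int)-o[115:170,320:395]).mean())
P0=cv2.imread('pics/scene0.png')[:,:,::-1]
for n,(x,y) in dict(w0=(85,267),w1=(95,307),brush=(280,248),bottle=(246,178)).items(): print(n,np.abs(d[y-18:y+18,x-18:x+18].astype(int)-P0[y-18:y+18,x-18:x+18]).mean().round(2))
print(order.close_job())
E
```

```text
16.8 [0.4377 0.1636 0.2611] z [ 0.0039  0.0015 -1.    ] yaw 2.7 f [ 0.5 -0.1  0.2] t [-0.06  0.07  0.  ] w 0.0005
scene change at platen vs s7 (mean abs) 1.2922020202020201
w0 4.32
w1 4.71
brush 5.86
bottle 5.96
the job is handed in; nothing more can be done
None
```

The platen is on the turntable with all three studs in their holes, and I handed the job in at about 17 s of the 72 s allowed. I gripped it by the nut and lifted it level. The wrist camera gave the stud angle, so I turned the platen to match on the way over. It went down over the spigot and studs without needing a search turn, and I then released it.

- **Seating:** the last wrist view showed brass in all three holes and the disc lying flat. Touching the nut's top with closed fingers put the underside about 0.7 mm above the nominal turntable face. That matches the height when I let go and is within the 2 mm limit.
- **Forces:** the wrist readings showed no clear rise above the platen's own weight during the fit. The touch on the nut did not register either, so light contact forces were below what I could measure.
- **Other objects:** the weights, brush and bottle looked in place in the scene view after release. A pixel comparison with the first picture gave differences of 4–6 grey levels around them. The platen area, compared with a recent picture, changed by only 1.3. I did not trace the cause; it may be changed light or shadow. I never went near those objects, but I did not measure their positions again.

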